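# Square the planter into the corner of the decorating jig

### The job

Without gripping or lifting it, push the upturned terracotta planter along the plywood base into the corner of the jig, so that its long side lies flush against the long rail and its end flush against the short end stop. Keep it flat on the base, leave the saucer, tumbler, jar and spatula where they are, and finish with the arm clear.

Things in the scene. Friction and masses are not known exactly. Their poses are not given: they have to be found in the camera images.
- jig: Fixed plywood base, 280 (x) x 480 (y) x 18 mm thick, flat on the table; origin at the centre of its underside, z up. Along its far (+x) side runs a dark wooden long rail, 440 mm long, 22 mm thick, standing 25 mm above the base's top; the rail's inner face looks to -x and lies at x = +110 mm. Position and yaw vary.
- endstop: Short dark wooden stop fixed on the jig's base, square to the long rail: 170 (x) x 20 (y) x 25 mm high; origin at the centre of its underside, axes parallel to the jig's. It is at the left (y = +205 mm in the jig's frame) or the right end (y = -205 mm), with a 15 mm gap between it and the long rail. Its working face looks to the middle of the jig, 10 mm from its origin.
- planter: Upturned oblong terracotta planter: closed block 95 (x) x 140 (y) x 54 mm high, plus two 6 mm foot bars on top; too wide to grip. Origin at the centre of its underside, z up. 0.45 to 0.8 kg, slides with ordinary friction (2 to 10 N). Starts on the base, clear of rail and stop, turned up to 0.35 rad against the jig. Either long side may go to the rail.
- saucer: Loose round terracotta saucer, 80 mm across, 14 mm high, on the jig's base at the other end from the end stop. Origin at the centre of its underside. Leave alone.
- tumbler: Loose terracotta tumbler, 74 mm across, 100 mm high, on the table beside the jig. Origin at the centre of its underside. Leave alone.
- jar: Loose white glaze jar with lid, 70 mm across, 90 mm high, on the table on the other side of the jig. Origin at the centre of its underside. Leave alone.
- tool: Loose spatula, 180 mm long, lying on the table beyond the jig's long rail. Leave alone.

How it is judged:
By the outcome, as a careful person would: the job done as asked, in the order asked, and still so for the second after the job is handed in, with the robot touching nothing.
It also fails if it takes over 51 s, if anything falls off the work surface, if the arm or the gripper's body presses on something with over 40 N, if the wrist force passes 120 N, or if a joint passes its speed limit or range.

### The arm

A 6-joint arm with a two-finger parallel gripper is mounted at the origin on the work surface. World frame = base frame: x ahead of the robot, y to its left, z up, the work surface at z = 0. Lengths are in m, angles in rad, forces in N, time in s.
With the tool pointing down it reaches from about 0.325 to 1 m from the base axis. Payload 5.1 kg.
Tool frame: the origin (TCP) lies at the very end of the fingers, on their centre line; the grasp point (between the pads) lies 19 mm behind it; z points along the fingers, y is the line along which they close (so a half turn about z gives the same grasp; the last joint's range is limited). The gripper opens to 85 mm and grips with 20 to 120 N. Pads are 22 mm wide; open, the fingers measure 114 mm over their backs; the gripper's body (76 mm by 85 mm) begins 54 mm behind the grasp point. The pads swing forward as they close: fully open they stand 13 mm farther back than shut.
Start: joints at [1.117, 0.124, 1.65, -0, 1.367, -0.083], TCP at [0.236, 0.606, 0.209] pointing down, gripper open.
Joint ranges: [-2.61, 2.61], [-1.02, 2.33], [0.03, 2.71], [-1.35, 4.49], [0.32, 2.68], [-2.91, 2.91]. Speed limits (rad/s): [2.57, 2.57, 3.14, 3.14, 3.14, 3.14].

### API

Orientations are given as a unit quaternion [w, x, y, z].
In Python, from cell import arm gives the robot as it stands.
- The arm moves only by the shell command python3 -m inch 'ROWS'. ROWS is JSON, a list of rows, each an object of numbers: "dx", "dy", "dz": the shift along the tool's x, y, z in m; "turn": the turn about the tool's z in rad; "gripper": the opening, from 0 (shut) to 1 (fully open). In form: [{"dx": .., "dy": .., "dz": .., "turn": .., "gripper": ..}, ...]. A call has exactly 5 rows; each row shifts and turns the commanded pose from where the row before left it, along the tool's axes as they then stand; what a row does not reach is not made up. A row lasts 1/10 s, in which the tool goes at most 50 mm and 8.59 degrees, less where a joint would pass 70% of its speed; a pose out of reach is approached as far as the arm can. A call is refused whole if a number of a shift passes 0.05 or a number of a turn 0.15, either way. A call with a gripper value outside its range is refused whole. The fingers move at their own pace and stop on an object; the grip force is fixed at half the most. Time passes only in rows, so rows that do not move let the fingers close, or fill a call up. It gives the time, the measured TCP pose, the force, the opening and the grip force at its end, in the units of the state.
- arm.state(): the state, without advancing time (a new reading comes with each control period).
- arm.get_image(name): name is "side" or "top" or "wrist"; returns the picture (384x512x3 uint8, red, green, blue); there is no depth.
- arm.get_calibration(name): a dict with "fx", "fy", "cx", "cy" (pixels), "extrinsics" (4x4, takes a point from world to camera coordinates). Camera axes: x right, y up, looking along -z (the intrinsics and any distortion apply to the point x, -y, -z); pixel columns grow to the right and rows downward; lengths in m; the calibration is good to about 2 mm. A picture is of the moment at which its call begins: read the wrist's pose just before it. get_calibration takes no time and is no camera call; for the wrist camera it gives the pose at the moment of the call.
- arm.close_job(): hands the job in; it is judged then, once.
The state is a dict: "time_s": time; "qpos": joint angles; "qvel": joint speeds; "joint_torque": joint torques, N m; "tcp_pos": TCP position; "eef_rot": TCP orientation; "wrist_force": force on the tool from outside, world axes, zero at the start; "wrist_torque": the same for the moment, N m; "width": finger opening in m; "gripper_force": force on a finger pad.
Only numpy, scipy, OpenCV 4.12 (cv2) and the standard library are available. Lean on these libraries where they do the work, as an engineer would, in place of code of your own. Each camera call takes 0.05 s, during which the arm holds its last target. There are 200 camera calls.

## Working session

There is one attempt and no reset: what is moved stays moved. The work goes in short steps, Python scripts to look and compute and a shell command to move; the robot and the scene stay as the last step left them, time stands still between calls to the robot, and variables do not carry over. Pictures are saved under pics/ and viewed, at most 10 in all, crops included, and the job is handed in when it is done.

```bash
mkdir -p pics; python3 - <<'E'
from cell import arm
import cv2,json
for n in("top","side"):
    im=arm.get_image(n); cv2.imwrite(f"pics/{n}0.png",cv2.cvtColor(im,cv2.COLOR_RGB2BGR))
    c=arm.get_calibration(n);print(n,c)
s=arm.state();print(s["tcp_pos"],s["eef_rot"],s["time_s"],s["wrist_force"])
E
```

```text
top {'fx': 467.06106645005025, 'fy': 467.06106645005025, 'cx': 264.9002465224738, 'cy': 194.97892430090496, 'extrinsics': array([[-0.02682536, -0.99942992, -0.02049983,  0.03424154],
       [ 0.99728064, -0.02816458,  0.06810341, -0.61456709],
       [-0.06864196, -0.01861719,  0.99746763, -1.55753276],
       [ 0.        ,  0.        ,  0.        ,  1.        ]])}
side {'fx': 418.99454217086634, 'fy': 418.99454217086634, 'cx': 262.202887168543, 'cy': 193.62887160777004, 'extrinsics': array([[ 0.90356666, -0.42824584,  0.0131448 , -0.55851601],
       [ 0.2475036 ,  0.54676562,  0.79986832, -0.21450746],
       [-0.3497274 , -0.71948096,  0.60003158, -1.03333627],
       [ 0.        ,  0.        ,  0.        ,  1.        ]])}
[0.23529015 0.60528017 0.20756037] [-2.35055542e-04  1.84334967e-01  9.82863030e-01 -9.10131766e-04] 0.1 [ 0.12617936  0.16187521 -0.05329407]
```

View pics/top0.png

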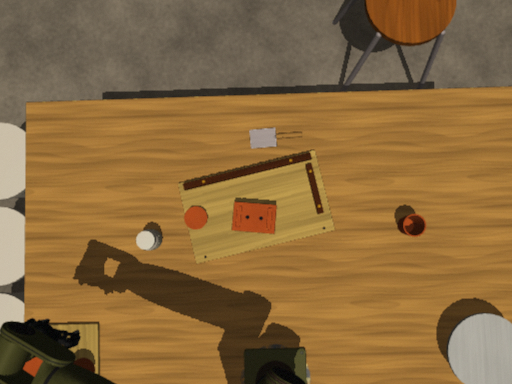

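View pics/side0.png

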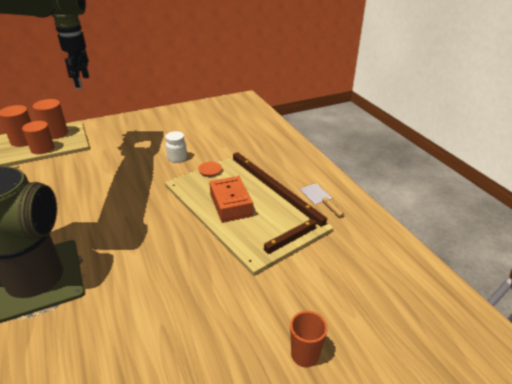

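The top view shows the jig with its rail at the top, from (182,187) to (312,155). The end stop is at the right (y = -205), around (315,188), the planter around (255,216) and the saucer at (196,217). Next I segment these and turn them into world positions.

```bash
cat > h.py <<'E'
import numpy as np,cv2
from cell import arm
def ray(n,uv,z,c=None):
    c=c or arm.get_calibration(n);E=c["extrinsics"];R=E[:3,:3];o=-R.T@E[:3,3]
    uv=np.atleast_2d(uv).astype(float)
    d=np.c_[(uv[:,0]-c["cx"])/c["fx"],-(uv[:,1]-c["cy"])/c["fy"],-np.ones(len(uv))]@R
    return (o+d*((z-o[2])/d[:,2])[:,None])[:,:2]
def proj(n,P,c=None):
    c=c or arm.get_calibration(n);E=c["extrinsics"];p=np.atleast_2d(P)@E[:3,:3].T+E[:3,3]
    return np.c_[c["cx"]+c["fx"]*p[:,0]/-p[:,2],c["cy"]+c["fy"]*p[:,1]/p[:,2]]
def masks(im,box):
    x0,y0,x1,y1=box;m=np.zeros(im.shape[:2],np.uint8);m[y0:y1,x0:x1]=1
    r,g,b=[im[...,i].astype(int) for i in range(3)]
    return ((r>110)&(g<0.5*r)&(m>0)).astype(np.uint8),((r<95)&(m>0)).astype(np.uint8)
def comps(m,amin=60):
    n,l,s,_=cv2.connectedComponentsWithStats(m)
    return [np.argwhere(l==i)[:,::-1] for i in range(1,n) if s[i,4]>=amin]
E
python3 - <<'E'
from h import *
im=cv2.cvtColor(cv2.imread("pics/top0.png"),cv2.COLOR_BGR2RGB)
red,dark=masks(im,(170,145,340,265))
for nm,m,z in(("red",red,.072),("dark",dark,.043)):
    for p in comps(m):
        w=ray("top",p,z);(c,s,a)=cv2.minAreaRect((w*1000).astype(np.float32))
        print(nm,len(p),np.round(c,1),np.round(s,1),round(a,1))
b=cv2.resize(im[140:270,170:340],None,fx=4.6,fy=4.6,interpolation=cv2.INTER_CUBIC)
cv2.imwrite("pics/crop0.png",b[...,::-1])
E
```

```text
red 1164 [540.8  54.3] [136.4  92.3] 83.6
red 394 [546.1 245.3] [68.9 72. ] 89.0
dark 1150 [699.9  76. ] [ 31.3 437.6] 12.2
dark 287 [ 633.5 -146.6] [170.   20.2] 12.1
dark 148 [595.7  50.1] [134.   12.4] 83.8
```

View pics/crop0.png

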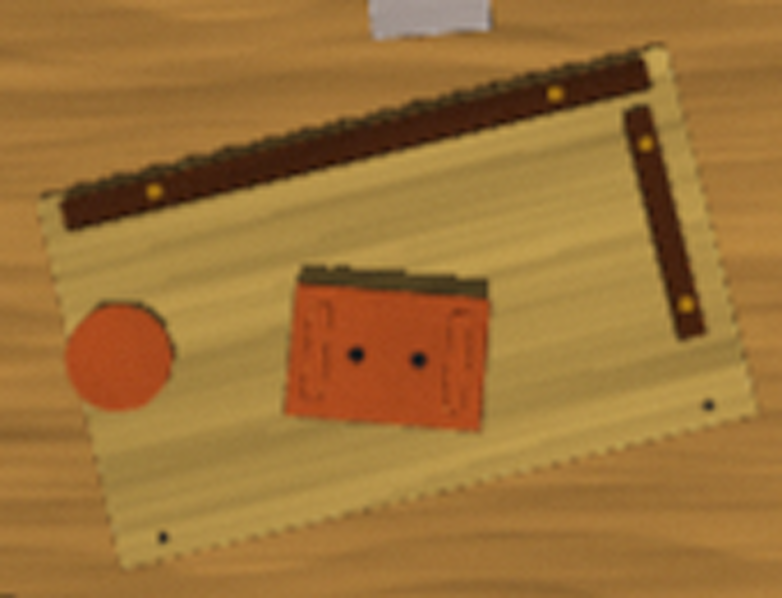

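Dimensions match the specification: planter 136x92, stop 170x20 and rail 438 mm long. That puts the jig origin at about (0.581, 0.052) with yaw 12.1°. The planter sits at jig (-38, 11) mm, turned -18.5°. The plan is to push it to the rail with the fingers spread, which squares it up, and then push it along to the stop.

```bash
cat >> h.py <<'E'
YAW=np.radians(12.1);J0=np.array([.5807,.0518]);U=np.array([np.cos(YAW),np.sin(YAW)]);V=np.array([-U[1],U[0]])
def tojig(w): d=np.atleast_2d(w)[:,:2]-J0; return np.c_[d@U,d@V]
def show():
    from scipy.spatial.transform import Rotation as R
    s=arm.state();q=s["eef_rot"];M=R.from_quat([q[1],q[2],q[3],q[0]]).as_matrix()
    print("t",round(s["time_s"],2),"jig mm",np.round(tojig(s["tcp_pos"])[0]*1e3,1),"z",round(s["tcp_pos"][2]*1e3,1),"tool-y ang in jig",round(float(np.degrees(np.arctan2(M[1,1],M[0,1])-YAW)),2),"F jig",np.round([s["wrist_force"][:2]@U,s["wrist_force"][:2]@V,s["wrist_force"][2]],1),"w",round(s["width"],3))
E
python3 -m inch '[{"turn":-0.145},{"turn":-0.145},{"turn":-0.145},{"turn":-0.146},{"dx":0}]'
python3 -m inch '[{"dx":-0.005,"dy":-0.04},{"dx":-0.005,"dy":-0.04},{"dx":-0.005,"dy":-0.04},{"dx":-0.005,"dy":-0.04},{"dx":-0.005,"dy":-0.04}]'
python3 -c "import h;h.show()"
```

```text
t 0.1 jig mm [-221.7  613.6] z 207.6 tool-y ang in jig 56.66 F jig [ 0.2  0.1 -0.1] w 0.086validation failed for argument at $[0]...
validation failed for argument at $[0]...
```

Every row needs all five keys.

```bash

python3 -m inch '[{"dx":0,"dy":0,"dz":0,"turn":-0.145,"gripper":1},{"dx":0,"dy":0,"dz":0,"turn":-0.145,"gripper":1},{"dx":0,"dy":0,"dz":0,"turn":-0.145,"gripper":1},{"dx":0,"dy":0,"dz":0,"turn":-0.146,"gripper":1},{"dx":0,"dy":0,"dz":0,"turn":0,"gripper":1}]'
python3 -c "import h;h.show()"
python3 -m inch '[{"dx":-0.005,"dy":-0.04,"dz":0,"turn":0,"gripper":1},{"dx":-0.005,"dy":-0.04,"dz":0,"turn":0,"gripper":1},{"dx":-0.005,"dy":-0.04,"dz":0,"turn":0,"gripper":1},{"dx":-0.005,"dy":-0.04,"dz":0,"turn":0,"gripper":1},{"dx":-0.005,"dy":-0.04,"dz":0,"turn":0,"gripper":1}]'
python3 -c "import h;h.show()"
```

```text
time_s: 0.6
tcp_pos: [0.2354, 0.6055, 0.208]
eef_rot: [-0.0, -0.105, 0.994, -0.0]
wrist_force: [0.8, 0.3, 0.0]
width: 0.0855
gripper_force: 0.0
t 0.6 jig mm [-221.6  613.8] z 208.0 tool-y ang in jig 89.93 F jig [0.9 0.1 0. ] w 0.086
time_s: 1.1
tcp_pos: [0.3018, 0.4138, 0.2083]
eef_rot: [-0.0, -0.103, 0.995, -0.0]
wrist_force: [0.8, 0.1, 0.3]
width: 0.0854
gripper_force: 0.0
t 1.1 jig mm [-196.8  412.4] z 208.3 tool-y ang in jig 89.77 F jig [ 0.8 -0.1  0.3] w 0.085
```

```bash

python3 -m inch '[{"dx":-0.005,"dy":-0.04,"dz":0,"turn":0,"gripper":1},{"dx":-0.005,"dy":-0.04,"dz":0,"turn":0,"gripper":1},{"dx":-0.005,"dy":-0.04,"dz":0,"turn":0,"gripper":1},{"dx":-0.005,"dy":-0.04,"dz":0,"turn":0,"gripper":1},{"dx":-0.005,"dy":-0.04,"dz":0,"turn":0,"gripper":1}]'
python3 -m inch '[{"dx":-0.005,"dy":-0.04,"dz":0.01,"turn":0,"gripper":1},{"dx":-0.005,"dy":-0.04,"dz":0.02,"turn":0,"gripper":1},{"dx":-0.005,"dy":-0.04,"dz":0.03,"turn":0,"gripper":1},{"dx":-0.005,"dy":-0.04,"dz":0.02,"turn":0,"gripper":1},{"dx":-0.005,"dy":-0.04,"dz":0.01,"turn":0,"gripper":1}]'
python3 - <<'E'
from h import *
show()
im=arm.get_image("top");cv2.imwrite("pics/t1.png",im[140:270,170:340,::-1])
E
```

```text
time_s: 1.6
tcp_pos: [0.368, 0.2235, 0.2086]
eef_rot: [0.0, -0.103, 0.995, 0.0]
wrist_force: [1.0, 0.1, 0.5]
width: 0.0853
gripper_force: 0.0
time_s: 2.1
tcp_pos: [0.4327, 0.0333, 0.1164]
eef_rot: [-0.002, -0.103, 0.995, 0.0]
wrist_force: [1.3, -0.4, -0.1]
width: 0.0852
gripper_force: 0.0
t 2.1 jig mm [-148.6   12.9] z 116.4 tool-y ang in jig 89.73 F jig [ 1.2 -0.7 -0.1] w 0.085
```

```bash

python3 -m inch '[{"dx":0,"dy":-0.005,"dz":0.02,"turn":0,"gripper":1},{"dx":0,"dy":0,"dz":0.025,"turn":0,"gripper":1},{"dx":0,"dy":0,"dz":0.025,"turn":-0.003,"gripper":1},{"dx":0,"dy":0,"dz":0.016,"turn":0,"gripper":1},{"dx":0,"dy":0,"dz":0.004,"turn":0,"gripper":1}]'
python3 -c "import h;h.show()"
python3 -m inch '[{"dx":-0.008,"dy":0,"dz":0,"turn":0,"gripper":1},{"dx":-0.008,"dy":0,"dz":0,"turn":0,"gripper":1},{"dx":-0.008,"dy":0,"dz":0,"turn":0,"gripper":1},{"dx":-0.008,"dy":0,"dz":0,"turn":0,"gripper":1},{"dx":-0.008,"dy":0,"dz":0,"turn":0,"gripper":1}]'
python3 - <<'E'
from h import *
show()
im=arm.get_image("side");cv2.imwrite("pics/s1.png",cv2.resize(im[130:280,140:350,::-1],None,fx=3.5,fy=3.5))
E
```

```text
time_s: 2.65
tcp_pos: [0.433, 0.03, 0.0266]
eef_rot: [-0.002, -0.105, 0.994, 0.0]
wrist_force: [-0.6, -0.9, -0.2]
width: 0.0851
gripper_force: 0.0
t 2.65 jig mm [-149.     9.7] z 26.6 tool-y ang in jig 89.95 F jig [-0.7 -0.8 -0.2] w 0.085
time_s: 3.15
tcp_pos: [0.4746, 0.0384, 0.0292]
eef_rot: [-0.001, -0.106, 0.994, -0.0]
wrist_force: [-2.6, -1.2, 0.6]
width: 0.0854
gripper_force: 1.5
t 3.15 jig mm [-106.5    9.1] z 29.2 tool-y ang in jig 90.1 F jig [-2.7 -0.6  0.6] w 0.085
```

View pics/s1.png

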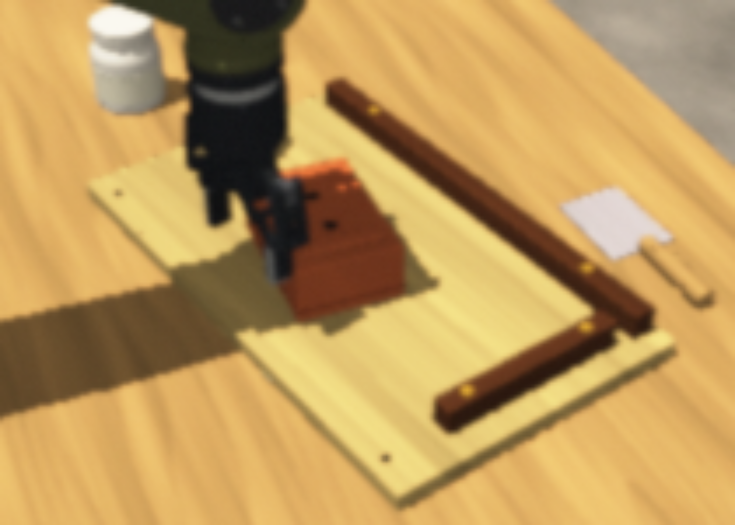

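The near finger now touches the planter's front corner (crop about (280,270)) with the body well above it. I keep pushing.

```bash

R='"dy":0,"turn":0,"gripper":1'
python3 -m inch '[{"dx":-0.006,"dy":0,"dz":0.003,"turn":0,"gripper":1},{"dx":-0.006,"dy":0,"dz":0.002,"turn":0,"gripper":1},{"dx":-0.006,"dy":0,"dz":0,"turn":0,"gripper":1},{"dx":-0.006,"dy":0,"dz":0,"turn":0,"gripper":1},{"dx":-0.006,"dy":0,"dz":0,"turn":0,"gripper":1}]'|sed -n 4p
python3 -c "import h;h.show()"
python3 -m inch '[{"dx":-0.006,"dy":0,"dz":0,"turn":0,"gripper":1},{"dx":-0.006,"dy":0,"dz":0,"turn":0,"gripper":1},{"dx":-0.006,"dy":0,"dz":0,"turn":0,"gripper":1},{"dx":-0.006,"dy":0,"dz":0,"turn":0,"gripper":1},{"dx":-0.006,"dy":0,"dz":0,"turn":0,"gripper":1}]'|sed -n 4p
python3 - <<'E'
from h import *
show()
im=arm.get_image("side");cv2.imwrite("pics/s2.png",cv2.resize(im[130:280,140:350,::-1],None,fx=3.5,fy=3.5))
E
```

```text
wrist_force: [-1.0, -1.8, -1.3]
t 3.7 jig mm [-76.6   9.3] z 23.6 tool-y ang in jig 90.11 F jig [-1.4 -1.6 -1.3] w 0.086
wrist_force: [-4.7, -0.1, 0.1]
t 4.2 jig mm [-46.6   9.5] z 23.8 tool-y ang in jig 90.13 F jig [-4.6  0.9  0.1] w 0.086
```

View pics/s2.png

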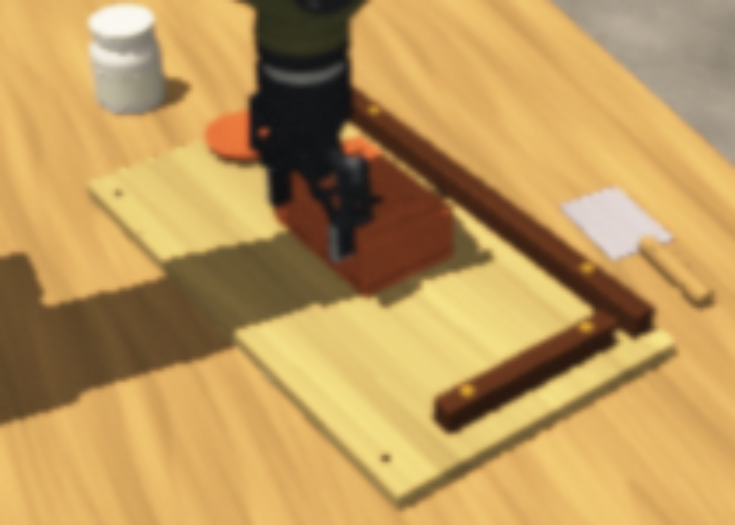

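The planter is now square to the rail and flat, with both fingers on its long side. I take it to the rail, slowing down.

```bash

python3 -m inch '[{"dx":-0.006,"dy":0,"dz":0,"turn":0,"gripper":1},{"dx":-0.006,"dy":0,"dz":0,"turn":0,"gripper":1},{"dx":-0.006,"dy":0,"dz":0,"turn":0,"gripper":1},{"dx":-0.006,"dy":0,"dz":0,"turn":0,"gripper":1},{"dx":-0.006,"dy":0,"dz":0,"turn":0,"gripper":1}]'|sed -n 4p
python3 -m inch '[{"dx":-0.003,"dy":0,"dz":0,"turn":0,"gripper":1},{"dx":-0.002,"dy":0,"dz":0,"turn":0,"gripper":1},{"dx":-0.002,"dy":0,"dz":0,"turn":0,"gripper":1},{"dx":-0.002,"dy":0,"dz":0,"turn":0,"gripper":1},{"dx":-0.001,"dy":0,"dz":0,"turn":0,"gripper":1}]'|sed -n 4p
python3 -c "import h;h.show()"
python3 -m inch '[{"dx":-0.001,"dy":0,"dz":0,"turn":0,"gripper":1},{"dx":-0.001,"dy":0,"dz":0,"turn":0,"gripper":1},{"dx":-0.001,"dy":0,"dz":0,"turn":0,"gripper":1},{"dx":-0.001,"dy":0,"dz":0,"turn":0,"gripper":1},{"dx":0,"dy":0,"dz":0,"turn":0,"gripper":1}]'|sed -n 4p
python3 -c "import h;h.show()"
```

```text
wrist_force: [-4.4, -0.0, 2.3]
wrist_force: [-4.7, -0.4, 2.3]
t 5.25 jig mm [-6.9  9.4] z 24.0 tool-y ang in jig 90.12 F jig [-4.7  0.6  2.3] w 0.085
wrist_force: [-4.6, -0.9, 2.9]
t 5.75 jig mm [-2.8  9.4] z 24.0 tool-y ang in jig 90.12 F jig [-4.6  0.1  2.9] w 0.086
```

```bash

for i in 1 2 3; do python3 -m inch '[{"dx":-0.001,"dy":0,"dz":0,"turn":0,"gripper":1},{"dx":-0.001,"dy":0,"dz":0,"turn":0,"gripper":1},{"dx":-0.0005,"dy":0,"dz":0,"turn":0,"gripper":1},{"dx":0,"dy":0,"dz":0,"turn":0,"gripper":1},{"dx":0,"dy":0,"dz":0,"turn":0,"gripper":1}]'|sed -n 4p
python3 -c "import h;h.show()"; done
```

```text
wrist_force: [-5.0, -1.2, 3.9]
t 6.25 jig mm [-0.5  9.5] z 23.9 tool-y ang in jig 90.12 F jig [-5.2 -0.1  3.9] w 0.086
wrist_force: [-6.6, -1.3, 4.0]
t 6.75 jig mm [1.6 9.5] z 24.0 tool-y ang in jig 90.11 F jig [-6.8  0.2  4. ] w 0.085
wrist_force: [-15.7, -3.4, 11.9]
t 7.25 jig mm [1.5 9.5] z 23.9 tool-y ang in jig 90.11 F jig [-16.1   0.   11.9] w 0.085
```

It is against the rail: the force rose to 16 N and travel stopped. Now I back off, lift, move round to the +y end and turn.

```bash

python3 -m inch '[{"dx":0.004,"dy":0,"dz":0,"turn":0,"gripper":1},{"dx":0.01,"dy":0,"dz":0,"turn":0,"gripper":1},{"dx":0.016,"dy":0,"dz":0,"turn":0,"gripper":1},{"dx":0.01,"dy":0,"dz":-0.02,"turn":0,"gripper":1},{"dx":0,"dy":0,"dz":-0.04,"turn":0,"gripper":1}]'|sed -n 4p
python3 -m inch '[{"dx":0,"dy":0,"dz":-0.04,"turn":0.1,"gripper":0.45},{"dx":0,"dy":0,"dz":-0.03,"turn":0.147,"gripper":0.45},{"dx":0,"dy":0,"dz":0,"turn":0.147,"gripper":0.45},{"dx":0,"dy":0,"dz":0,"turn":0.147,"gripper":0.45},{"dx":0,"dy":0,"dz":0,"turn":0.147,"gripper":0.45}]'|sed -n 4p
python3 -m inch '[{"dx":0,"dy":0,"dz":0,"turn":0.147,"gripper":0.45},{"dx":0,"dy":0,"dz":0,"turn":0.147,"gripper":0.45},{"dx":0,"dy":0,"dz":0,"turn":0.147,"gripper":0.45},{"dx":0,"dy":0,"dz":0,"turn":0.147,"gripper":0.45},{"dx":0,"dy":0,"dz":0,"turn":0.147,"gripper":0.45}]'|sed -n 4p
python3 -m inch '[{"dx":0,"dy":0,"dz":0,"turn":0.147,"gripper":0.45},{"dx":0,"dy":0,"dz":0,"turn":0,"gripper":0.45},{"dx":0,"dy":0,"dz":0,"turn":0,"gripper":0.45},{"dx":0,"dy":0,"dz":0,"turn":0,"gripper":0.45},{"dx":0,"dy":0,"dz":0,"turn":0,"gripper":0.45}]'|sed -n 4p
python3 - <<'E'
from h import *
show()
im=arm.get_image("top");
red,dark=masks(im,(170,145,340,265))
for p in comps(red):
    (c,s,a)=cv2.minAreaRect((tojig(ray("top",p,.072))*1000).astype(np.float32)); print(len(p),np.round(c,1),np.round(s,1),round(a,1))
cv2.imwrite("pics/t2.png",cv2.resize(im[140:270,170:340,::-1],None,fx=4,fy=4))
E
```

```text
wrist_force: [0.4, -0.3, -0.1]
wrist_force: [-0.3, -0.1, 0.4]
wrist_force: [0.7, 0.4, 0.1]
wrist_force: [0.3, 0.3, -0.7]
t 9.25 jig mm [-35.4   9.4] z 153.9 tool-y ang in jig 0.23 F jig [ 0.4  0.2 -0.7] w 0.039
223 [77.2 69.5] [43.5 63.3] 82.3
393 [  5.1 196.8] [69.9 69.1] 31.7
```

View pics/t2.png

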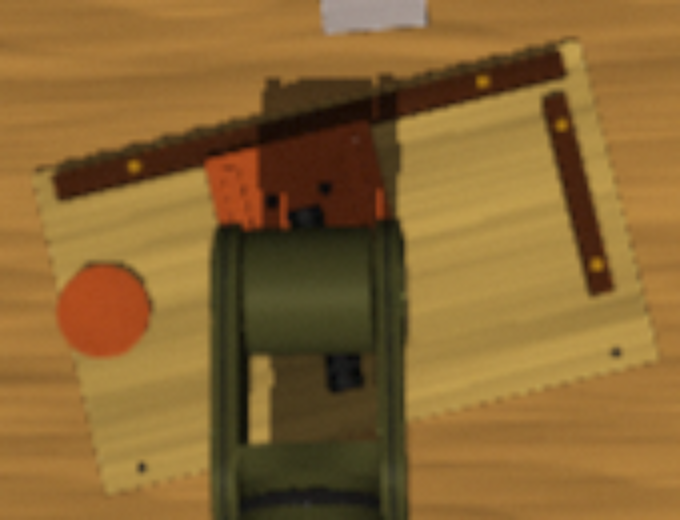

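The planter lies along the rail with its left end at about jig y = 101 mm. Its visible left corner is at crop (206,160), and the saucer hasn't moved. I move to the left of it and descend.

```bash

python3 -m inch '[{"dx":0.024,"dy":0.02,"dz":0,"turn":0.004,"gripper":0.45},{"dx":0.024,"dy":0.02,"dz":0,"turn":0,"gripper":0.45},{"dx":0.024,"dy":0.02,"dz":0,"turn":0,"gripper":0.45},{"dx":0.024,"dy":0.02,"dz":0,"turn":0,"gripper":0.45},{"dx":0.020,"dy":0.017,"dz":0,"turn":0,"gripper":0.45}]'|sed -n 4p
python3 -c "import h;h.show()"
python3 -m inch '[{"dx":0,"dy":0,"dz":0.02,"turn":0,"gripper":0.45},{"dx":0,"dy":0,"dz":0.02,"turn":0,"gripper":0.45},{"dx":0,"dy":0,"dz":0.02,"turn":0,"gripper":0.45},{"dx":0,"dy":0,"dz":0,"turn":0,"gripper":0.45},{"dx":0,"dy":0,"dz":0,"turn":0,"gripper":0.45}]'|sed -n 4p
python3 - <<'E'
from h import *
show()
im=arm.get_image("side");cv2.imwrite("pics/s3.png",cv2.resize(im[130:280,140:350,::-1],None,fx=3.5,fy=3.5))
E
```

```text
wrist_force: [0.1, -0.1, 0.1]
t 9.8 jig mm [ 62.5 126.7] z 153.8 tool-y ang in jig 0.01 F jig [ 0.1 -0.1  0.1] w 0.038
wrist_force: [-0.9, -0.0, 0.3]
t 10.3 jig mm [ 61.4 125.3] z 93.7 tool-y ang in jig -0.05 F jig [-0.9  0.2  0.3] w 0.038
```

View pics/s3.png

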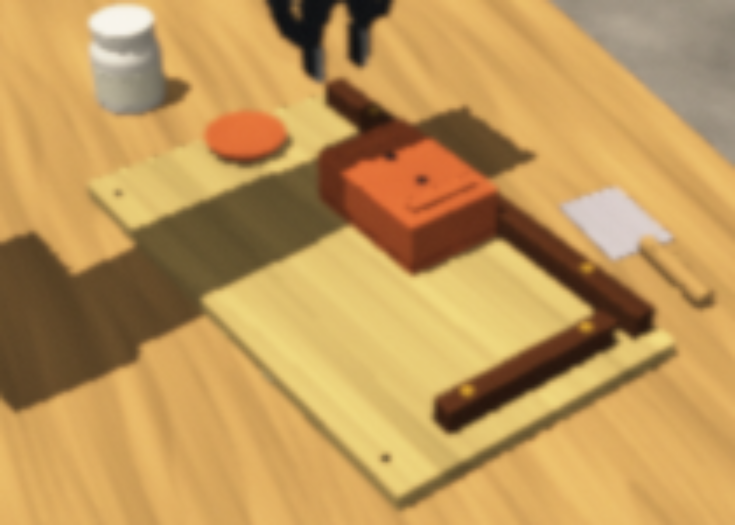

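The planter is flat and flush along the rail, and the fingers hang clear beyond its far end. I descend and push toward the stop.

```bash

python3 -m inch '[{"dx":0.003,"dy":0,"dz":0.02,"turn":0,"gripper":0.45},{"dx":0,"dy":0,"dz":0.02,"turn":0,"gripper":0.45},{"dx":0,"dy":0,"dz":0.018,"turn":0,"gripper":0.45},{"dx":0,"dy":0,"dz":0.009,"turn":0,"gripper":0.45},{"dx":0,"dy":0,"dz":0,"turn":0,"gripper":0.45}]'|sed -n 4p
python3 -c "import h;h.show()"
for i in 1 2; do python3 -m inch '[{"dx":-0.005,"dy":0,"dz":0,"turn":0,"gripper":0.45},{"dx":-0.005,"dy":0,"dz":0,"turn":0,"gripper":0.45},{"dx":-0.005,"dy":0,"dz":0,"turn":0,"gripper":0.45},{"dx":-0.005,"dy":0,"dz":0,"turn":0,"gripper":0.45},{"dx":-0.005,"dy":0,"dz":0,"turn":0,"gripper":0.45}]'|sed -n 4p
python3 -c "import h;h.show()";done
```

```text
wrist_force: [0.1, 0.5, -0.5]
t 10.85 jig mm [ 60.7 128.3] z 25.6 tool-y ang in jig -0.07 F jig [ 0.2  0.5 -0.5] w 0.038
wrist_force: [-0.3, 0.4, -0.3]
t 11.35 jig mm [ 61.8 102.7] z 27.3 tool-y ang in jig -0.08 F jig [-0.2  0.4 -0.3] w 0.038
wrist_force: [-0.4, 5.5, 2.6]
t 11.85 jig mm [61.7 78.3] z 27.2 tool-y ang in jig -0.06 F jig [0.7 5.5 2.6] w 0.038
```

```bash

for i in 1 2 3 4; do python3 -m inch '[{"dx":-0.005,"dy":0,"dz":0,"turn":0,"gripper":0.45},{"dx":-0.005,"dy":0,"dz":0,"turn":0,"gripper":0.45},{"dx":-0.005,"dy":0,"dz":0,"turn":0,"gripper":0.45},{"dx":-0.005,"dy":0,"dz":0,"turn":0,"gripper":0.45},{"dx":-0.005,"dy":0,"dz":0,"turn":0,"gripper":0.45}]' >/dev/null
python3 -c "import h;h.show()";done
python3 - <<'E'
from h import *
im=arm.get_image("side");cv2.imwrite("pics/s4.png",cv2.resize(im[130:280,140:350,::-1],None,fx=3.5,fy=3.5))
E
```

```text
t 12.35 jig mm [61.7 53.1] z 27.1 tool-y ang in jig -0.07 F jig [0.6 5.3 3. ] w 0.039
t 12.85 jig mm [61.6 28.1] z 27.1 tool-y ang in jig -0.07 F jig [-0.   3.9  3. ] w 0.039
t 13.35 jig mm [61.5  3.1] z 27.1 tool-y ang in jig -0.07 F jig [-0.1  5.6  4. ] w 0.038
t 13.85 jig mm [ 61.4 -21.8] z 27.2 tool-y ang in jig -0.07 F jig [0.1 6.9 3.2] w 0.038
```

View pics/s4.png

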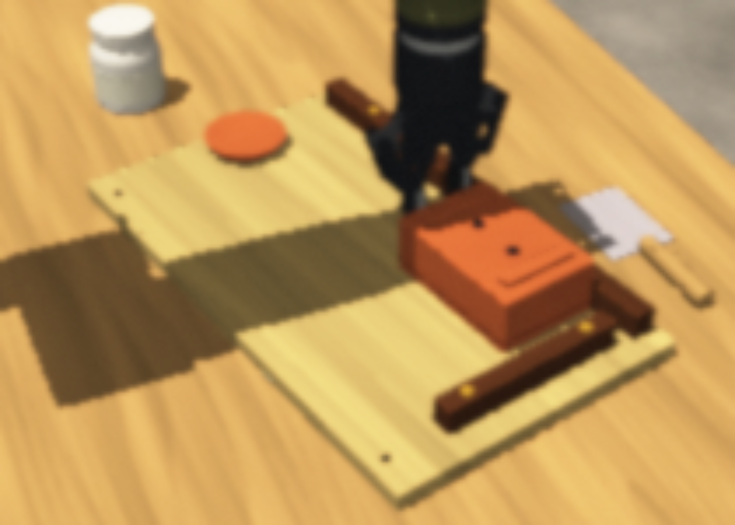

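It is sliding straight along the rail, with the front edge (500,345) about 20 mm short of the stop. I slow down and press until the force rises.

```bash

python3 -m inch '[{"dx":-0.004,"dy":0,"dz":0,"turn":0,"gripper":0.45},{"dx":-0.004,"dy":0,"dz":0,"turn":0,"gripper":0.45},{"dx":-0.003,"dy":0,"dz":0,"turn":0,"gripper":0.45},{"dx":-0.002,"dy":0,"dz":0,"turn":0,"gripper":0.45},{"dx":-0.002,"dy":0,"dz":0,"turn":0,"gripper":0.45}]' >/dev/null
python3 -c "import h;h.show()"
for i in 1 2 3; do python3 -m inch '[{"dx":-0.001,"dy":0,"dz":0,"turn":0,"gripper":0.45},{"dx":-0.001,"dy":0,"dz":0,"turn":0,"gripper":0.45},{"dx":-0.0005,"dy":0,"dz":0,"turn":0,"gripper":0.45},{"dx":0,"dy":0,"dz":0,"turn":0,"gripper":0.45},{"dx":0,"dy":0,"dz":0,"turn":0,"gripper":0.45}]' >/dev/null
python3 -c "import h;h.show()";done
```

```text
t 14.4 jig mm [ 61.4 -36.6] z 27.1 tool-y ang in jig -0.07 F jig [0.2 6.  3.8] w 0.038
t 14.9 jig mm [ 61.3 -39.1] z 27.1 tool-y ang in jig -0.07 F jig [-0.2  5.1  3.7] w 0.039
t 15.4 jig mm [ 61.4 -41.6] z 27.1 tool-y ang in jig -0.07 F jig [-0.3  5.6  4.2] w 0.039
t 15.9 jig mm [ 61.3 -44.1] z 27.0 tool-y ang in jig -0.07 F jig [-1.6  4.9  4.2] w 0.038
```

```bash

for i in 1 2 3; do python3 -m inch '[{"dx":-0.0005,"dy":0,"dz":0,"turn":0,"gripper":0.45},{"dx":-0.0005,"dy":0,"dz":0,"turn":0,"gripper":0.45},{"dx":-0.0005,"dy":0,"dz":0,"turn":0,"gripper":0.45},{"dx":0,"dy":0,"dz":0,"turn":0,"gripper":0.45},{"dx":0,"dy":0,"dz":0,"turn":0,"gripper":0.45}]' >/dev/null
python3 -c "import h;h.show()";done
```

```text
t 16.4 jig mm [ 61.4 -45.5] z 27.1 tool-y ang in jig -0.07 F jig [0.3 5.3 2.5] w 0.038
t 16.9 jig mm [ 61.3 -45.6] z 27.1 tool-y ang in jig -0.07 F jig [-0.6  9.1  4.8] w 0.038
t 17.4 jig mm [ 61.3 -45.5] z 27.1 tool-y ang in jig -0.07 F jig [-0.2 14.6  6.1] w 0.038
```

It is seated on the stop: 14.6 N with no further travel. Now I back off, lift and check.

```bash

python3 -m inch '[{"dx":0.004,"dy":0,"dz":0,"turn":0,"gripper":0.45},{"dx":0.01,"dy":0,"dz":0,"turn":0,"gripper":0.45},{"dx":0.016,"dy":0,"dz":0,"turn":0,"gripper":0.45},{"dx":0.01,"dy":0,"dz":-0.03,"turn":0,"gripper":0.45},{"dx":0,"dy":0,"dz":-0.05,"turn":0,"gripper":0.45}]' >/dev/null
python3 -m inch '[{"dx":0.02,"dy":-0.02,"dz":-0.05,"turn":0,"gripper":0.45},{"dx":0.04,"dy":-0.03,"dz":-0.02,"turn":0,"gripper":0.45},{"dx":0.04,"dy":-0.03,"dz":0,"turn":0,"gripper":0.45},{"dx":0.02,"dy":-0.02,"dz":0,"turn":0,"gripper":0.45},{"dx":0,"dy":0,"dz":0,"turn":0,"gripper":0.45}]' >/dev/null
python3 - <<'E'
from h import *
show()
a=arm.get_image("top");b=arm.get_image("side")
red,dark=masks(a,(170,145,340,265))
for p in comps(red):
    (c,s,g)=cv2.minAreaRect((tojig(ray("top",p,.072))*1000).astype(np.float32)); print(len(p),np.round(c,1),np.round(s,1),round(g,1))
f=lambda i:cv2.resize(i[...,::-1],(390,390),interpolation=cv2.INTER_CUBIC)
cv2.imwrite("pics/f1.png",np.hstack([f(a[145:225,255:335]),f(b[160:260,235:335])]))
E
```

```text
t 18.4 jig mm [-36.1 108.6] z 168.7 tool-y ang in jig 0.14 F jig [-0.3 -0.   0.3] w 0.038
1211 [  59.7 -127.1] [ 95.  139.9] 0.3
```

View pics/f1.png

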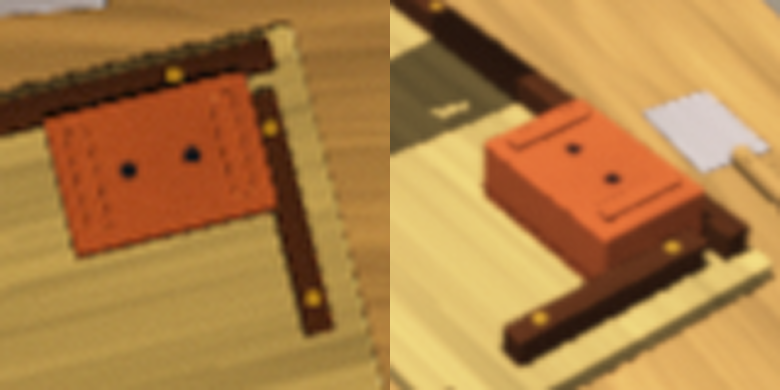

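The planter measures 95x140 at 0.3° to the jig, touching both rail and stop. To remove any last small gap I give one gentle press toward the rail.

```bash

python3 -m inch '[{"dx":-0.04,"dy":-0.001,"dz":0,"turn":0,"gripper":0.7},{"dx":-0.048,"dy":-0.001,"dz":0,"turn":0,"gripper":0.7},{"dx":-0.048,"dy":-0.001,"dz":0,"turn":0,"gripper":0.7},{"dx":-0.048,"dy":-0.001,"dz":0,"turn":0,"gripper":0.7},{"dx":-0.048,"dy":0,"dz":0,"turn":0,"gripper":0.7}]' >/dev/null
for i in 1 2; do python3 -m inch '[{"dx":0,"dy":0,"dz":0,"turn":-0.143,"gripper":0.7},{"dx":0,"dy":0,"dz":0,"turn":-0.143,"gripper":0.7},{"dx":0,"dy":0,"dz":0,"turn":-0.143,"gripper":0.7},{"dx":0,"dy":0,"dz":0,"turn":-0.143,"gripper":0.7},{"dx":0,"dy":0,"dz":0,"turn":-0.143,"gripper":0.7}]' >/dev/null; done
python3 -m inch '[{"dx":0,"dy":0,"dz":0,"turn":-0.138,"gripper":0.7},{"dx":0,"dy":0,"dz":0.02,"turn":0,"gripper":0.7},{"dx":0,"dy":0,"dz":0.02,"turn":0,"gripper":0.7},{"dx":0,"dy":0,"dz":0,"turn":0,"gripper":0.7},{"dx":0,"dy":0,"dz":0,"turn":0,"gripper":0.7}]'>/dev/null
python3 -c "import h;h.show()"
```

```text
t 20.5 jig mm [ -38.  -126.7] z 128.5 tool-y ang in jig 89.71 F jig [-1.1  0.2  1.2] w 0.06
```

```bash

python3 -m inch '[{"dx":0.002,"dy":0.003,"dz":0.025,"turn":-0.006,"gripper":0.7},{"dx":0,"dy":0,"dz":0.03,"turn":0,"gripper":0.7},{"dx":0,"dy":0,"dz":0.03,"turn":0,"gripper":0.7},{"dx":0,"dy":0,"dz":0.016,"turn":0,"gripper":0.7},{"dx":0,"dy":0,"dz":0,"turn":0,"gripper":0.7}]' >/dev/null
python3 -c "import h;h.show()"
python3 -m inch '[{"dx":-0.008,"dy":0,"dz":0,"turn":0,"gripper":0.7},{"dx":-0.008,"dy":0,"dz":0,"turn":0,"gripper":0.7},{"dx":-0.007,"dy":0,"dz":0,"turn":0,"gripper":0.7},{"dx":-0.005,"dy":0,"dz":0,"turn":0,"gripper":0.7},{"dx":-0.004,"dy":0,"dz":0,"turn":0,"gripper":0.7}]' >/dev/null
python3 -c "import h;h.show()"
```

```text
t 21.0 jig mm [ -41.2 -122.6] z 26.1 tool-y ang in jig 90.1 F jig [-0.1  1.   0.6] w 0.059
t 21.5 jig mm [  -6.9 -123. ] z 28.7 tool-y ang in jig 90.13 F jig [0.2 1.  0.2] w 0.06
```

```bash

python3 -m inch '[{"dx":-0.002,"dy":0,"dz":0.002,"turn":0,"gripper":0.7},{"dx":-0.002,"dy":0,"dz":0,"turn":0,"gripper":0.7},{"dx":-0.001,"dy":0,"dz":0,"turn":0,"gripper":0.7},{"dx":-0.001,"dy":0,"dz":0,"turn":0,"gripper":0.7},{"dx":0,"dy":0,"dz":0,"turn":0,"gripper":0.7}]' >/dev/null
python3 -c "import h;h.show()"
for i in 1 2 3; do python3 -m inch '[{"dx":-0.0005,"dy":0,"dz":0,"turn":0,"gripper":0.7},{"dx":-0.0005,"dy":0,"dz":0,"turn":0,"gripper":0.7},{"dx":-0.0005,"dy":0,"dz":0,"turn":0,"gripper":0.7},{"dx":0,"dy":0,"dz":0,"turn":0,"gripper":0.7},{"dx":0,"dy":0,"dz":0,"turn":0,"gripper":0.7}]' >/dev/null
python3 -c "import h;h.show()";done
```

```text
t 22.0 jig mm [  -2.  -122.9] z 26.0 tool-y ang in jig 90.11 F jig [ 0.8  0.4 -0.8] w 0.06
t 22.5 jig mm [  -0.5 -122.9] z 26.0 tool-y ang in jig 90.11 F jig [ 0.2 -0.7 -0.6] w 0.059
t 23.0 jig mm [   1.  -122.9] z 25.9 tool-y ang in jig 90.12 F jig [-0.3 -0.5 -0.5] w 0.059
t 23.5 jig mm [   1.6 -123. ] z 25.9 tool-y ang in jig 90.12 F jig [-4.5 -0.3  2.9] w 0.06
```

```bash

python3 -m inch '[{"dx":-0.0005,"dy":0,"dz":0,"turn":0,"gripper":0.7},{"dx":-0.0005,"dy":0,"dz":0,"turn":0,"gripper":0.7},{"dx":-0.0005,"dy":0,"dz":0,"turn":0,"gripper":0.7},{"dx":0,"dy":0,"dz":0,"turn":0,"gripper":0.7},{"dx":0,"dy":0,"dz":0,"turn":0,"gripper":0.7}]' >/dev/null
python3 -c "import h;h.show()"
python3 -m inch '[{"dx":0.004,"dy":0,"dz":0,"turn":0,"gripper":0.7},{"dx":0.01,"dy":0,"dz":0,"turn":0,"gripper":0.7},{"dx":0.016,"dy":0,"dz":0,"turn":0,"gripper":0.7},{"dx":0.01,"dy":0,"dz":-0.03,"turn":0,"gripper":0.7},{"dx":0.01,"dy":0,"dz":-0.05,"turn":0,"gripper":0.7}]' >/dev/null
python3 -m inch '[{"dx":0.03,"dy":0.04,"dz":-0.04,"turn":0,"gripper":0.7},{"dx":0.03,"dy":0.04,"dz":-0.04,"turn":0,"gripper":0.7},{"dx":0.02,"dy":0.04,"dz":0,"turn":0,"gripper":0.7},{"dx":0,"dy":0.03,"dz":0,"turn":0,"gripper":0.7},{"dx":0,"dy":0,"dz":0,"turn":0,"gripper":0.7}]' >/dev/null
python3 -m inch '[{"dx":0,"dy":0,"dz":0,"turn":0,"gripper":0.7},{"dx":0,"dy":0,"dz":0,"turn":0,"gripper":0.7},{"dx":0,"dy":0,"dz":0,"turn":0,"gripper":0.7},{"dx":0,"dy":0,"dz":0,"turn":0,"gripper":0.7},{"dx":0,"dy":0,"dz":0,"turn":0,"gripper":0.7}]' >/dev/null
python3 - <<'E'
from h import *
show()
a=arm.get_image("top");b=arm.get_image("side")
red,dark=masks(a,(170,145,340,265))
for p in comps(red):
    (c,s,g)=cv2.minAreaRect((tojig(ray("top",p,.072))*1000).astype(np.float32)); print(len(p),np.round(c,1),np.round(s,1),round(g,1))
f=lambda i:cv2.resize(i[...,::-1],(390,390),interpolation=cv2.INTER_CUBIC)
cv2.imwrite("pics/f2.png",np.hstack([f(a[145:225,255:335]),f(b[160:260,235:335])]))
E
```

```text
t 24.0 jig mm [   1.5 -122.9] z 25.9 tool-y ang in jig 90.12 F jig [-11.4   0.2   7.2] w 0.06
t 25.5 jig mm [-112.8    8.8] z 167.2 tool-y ang in jig 90.06 F jig [-0.3  0.3  0.3] w 0.06
1146 [  60.1 -126.3] [ 94.2 139.9] 0.3
392 [  5.1 196.8] [69.9 69.1] 31.7
```

View pics/f2.png

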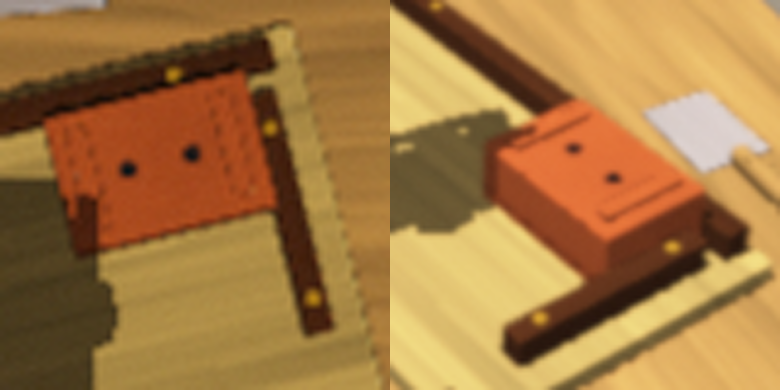

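The planter is seated flush against both rail and stop, the saucer hasn't moved and the arm is clear.

```bash
python3 -c "from cell import arm;print(arm.close_job())"
```

```text
the job is handed in; nothing more can be done
None
```

The planter was pushed flat into the jig corner, flush against the long rail and the end stop as far as the camera and force readings show; nothing else was touched, the arm finished clear, and the job was handed in at about 25.6 s.

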